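# Tap the mount's blind hole to the bottom

## Robot

A 6-joint arm with a two-finger parallel gripper is mounted at the origin on the work surface. World frame = base frame: x ahead of the robot, y to its left, z up, the work surface at z = 0. Lengths are in mm, angles in rad, forces in N, time in s.
With the tool pointing down it reaches from about 275 to 1000 mm from the base axis. Payload 8.4 kg.
Tool frame: the origin (TCP) lies midway between the tips of the shut fingers; the grasp point (between the pads) lies 19 mm behind it; z points along the fingers, y is the line along which they close (so a half turn about z gives the same grasp; the last joint's range is limited). The gripper opens to 85 mm and grips with 20 to 120 N. Pads are 22 mm wide; open, the fingers measure 114 mm over their backs; the gripper's body (76 mm by 85 mm) begins 54 mm behind the grasp point. The pads swing forward as they close: fully open they stand 13 mm farther back than shut.
Start: joints at [1.173, 0.353, 1.633, -0, 1.155, -0.002], TCP at [240.965, 576.683, 231.281] pointing down, gripper open.
Joint ranges: [-2.63, 2.63], [-0.92, 2.1], [0.06, 2.66], [-1.3, 4.44], [0, 2.69], [-3.02, 3.02]. Speed limits (rad/s): [2.22, 2.22, 2.79, 3.14, 3.14, 3.14].

## Interface

Orientations are given as [roll, pitch, yaw] about the fixed x, y, z axes, in that order (R = Rz(yaw) Ry(pitch) Rx(roll)).
In Python, from rig import telemetry, optics, r gives the robot as it stands.
- The arm moves only by the tool play_rows, never from a script. Its arguments are lists of equal length, an entry for each row: "dp": the shift along the tool's x, y, z in units of 40 mm (1.0 is 40 mm), a list of three; "rot": the turn, a rotation vector about the tool's x, y, z in units of 6 degrees (1.0 is 6 degrees), a list of three. In form: {"dp": [[tx, ty, tz], ...], "rot": [[ax, ay, az], ...]}. A call has 1 to 5 rows; each row is the pose to reach, as a shift and turn from the pose commanded when the call began, along the tool's axes at that moment; what a row does not reach only later rows make up. A row lasts 1/12 s, in which the tool goes at most 41.7 mm and 7.16 degrees, less where a joint would pass 70% of its speed; a pose out of reach is approached as far as the arm can. A call with a gripper value outside its range is refused whole. "fingers" is the opening, from 0 (shut) to 1 (fully open), set as the call begins (left out, the last holds). The fingers move at their own pace and stop on an object; "grip_force" is the grip in N (left out, the last holds). Time passes only in rows, so rows that repeat a pose let the fingers close. It gives the time, the measured TCP pose, the force, the opening and the grip force at its end, in the units of the state.
- telemetry.sense(): the state, without advancing time (a new reading comes with each control period).
- optics.grab_frame(name): name is "scene" or "side" or "wrist"; returns a dict with "color" (480x640x3 uint8, red, green, blue), "mtx" (3x3 intrinsics, pixels), "R" (3x3) and "t" (3): a world point X has camera coordinates R X + t; the wrist camera has in their place "mount" (4x4, takes a point from camera to tool coordinates, whose origin is the TCP and whose axes are the flange's). Camera axes: x right, y down, z forward; pixel columns grow to the right and rows downward; lengths in mm; the calibration is good to about 2 mm. A picture is of the moment at which its call begins: read the wrist's pose just before it. There is no depth.
- r.sign_off(): hands the job in; it is judged then, once.
The state is a dict: "clock": time; "qpos": joint angles; "qvel": joint speeds; "joint_efforts": joint torques, N m; "eef_pos": TCP position; "tcp_rot": TCP orientation; "contact_force": force on the tool from outside, world axes, zero at the start; "wrist_torque": the same for the moment, N m; "opening": opening from 0.0 (shut) to 1.0 (fully open); "grasp_force": force on a finger pad.
Only numpy, scipy, OpenCV 4.12 (cv2) and the standard library are available. Lean on these libraries where they do the work, as an engineer would, in place of code of your own. Each camera call takes 0.05 s, during which the arm holds its last target. There are 200 camera calls.

## Task

Set the tap wrench down over the square end of the tap that stands in the mount in the vise, and work the thread down with it: half a turn forward (clockwise from above), a quarter turn back, half a turn forward, a quarter back, then forward again until you feel the tap come up firmly against the bottom of the hole - stop there, before the mount is twisted out of its rubber jaws. Turn only with the wrench, keep your fingers off the tap and the mount, let go leaving the wrench standing on the tap, and leave the other things where they are.

Things in the scene. Friction and masses are not known exactly. Their poses are not given: they have to be found in the camera images.
- wrench: plain steel tap wrench, 0.22 kg, upright on its square hub (32 x 32 x 24 mm). Square socket 13.2 mm wide, 14 mm deep, open below; stem 16 mm thick; on top a square grip head 30 x 30 x 24 mm, its centre 62 mm above the underside. Origin: centre of the underside; z up; head and socket sides along x and y: both grip and fit go four ways. May have swapped places with the nut driver.
- tap_square (a point): centre of the top face of the tap's square end (12 mm wide, 16 mm tall), 101 mm above the table; a round shank 14 mm thick below it. z up the axis, x and y square to the flats, turning with the tap. Wrench fully down: its origin 14 mm below this point. The tap sinks 2 mm a turn. The wrench has 6 degrees of play each way: the tap stands still for 12 degrees when the direction changes.
- tap (a joint): turn of the tap in the mount, rad: 0 at the start, growing clockwise from above (forward, screwing in). Cutting takes 0.05 N m either way. The hole's bottom is met somewhere from 5.1 to 5.85 rad (0.81 to 0.93 turn), not known beforehand: there the torque rises, the tap turns no further in the mount, and both twist together in the rubber jaws.
- mount: round aluminium mount, 50 mm in diameter, 32 mm tall, with a boss 32 mm in diameter 12 mm higher and two ears, between the vise's rubber jaws; it carries the tap on its axis. Origin: centre of its underside, 15 mm above the table; z up. It twists in the rubber about the axis like a spring of 1.5 N m/rad and springs back when let go.
- ear (a point): top of one ear of the mount, 48 mm from the tap's axis, 47 mm above the table. Moves sideways as the mount twists: 1.6 mm while cutting; 4 mm (0.125 N m) shows the tap firmly on the bottom; 12 mm (0.38 N m) spoils the work
- vise: the low grey vise, base 170 x 100 x 14 mm, jaws 44 mm high, fixed to the table. Origin: centre of its underside, under the tap's axis; its length and screw along its x
- nutdriver: bystander: slim steel nut driver standing upright, round hub 24 mm in diameter, thin steel cross bar 50 mm long, 67 mm tall. Origin: centre of the underside
- motor: bystander: a small drone motor, 34 mm in diameter, 37 mm tall, standing on the table. Origin: centre of the underside
- jar: bystander: a small clear jar with a steel cap, 48 mm in diameter, 50 mm tall. Origin: centre of the underside
Not all that is in view belongs to the job. Leave any red look-alike of the wrench alone. There is more than one size of the vise; the job needs the smaller.

How it is judged:
By the outcome, as a careful person would: the job done as asked, in the order asked, and still so for the second after the job is handed in, with the robot touching nothing.
It also fails if it takes over 72 s, if anything falls off the work surface, if the arm or the gripper's body presses on something with over 40 N, if the wrist force passes 120 N, or if a joint passes its speed limit or range.

## Working session

There is one attempt and no reset: what is moved stays moved. The work goes in short steps, Python scripts to look and compute and a tool call to move; the robot and the scene stay as the last step left them, time stands still between calls to the robot, and variables do not carry over. Pictures are saved under pics/ and viewed, at most 10 in all, crops included, and the job is handed in when it is done.

Besides the shell and the picture viewer there is one more tool, called after "Request:" as a command line: name --argument value ..., lists and objects as JSON in quotes. play_rows: Moves the arm, as the interface text tells. Its arguments: {"type":"object","properties":{"dp":{"type":"array"},"rot":{"type":"array"},"fingers":{"type":"number"},"grip_force":{"type":"number"}},"required":["dp","rot"]}

```bash
mkdir -p pics; ls
python3 - <<'E'
from rig import telemetry, optics, r
import cv2,numpy as np
s=telemetry.sense();print(s)
for n in("scene","side","wrist"):
    f=optics.grab_frame(n);cv2.imwrite(f"pics/{n}0.png",f["color"][:,:,::-1]);np.savez(f"pics/{n}0.npz",**f)
    print(n,{k:np.round(v,3).tolist() for k,v in f.items() if k!="color"})
E
```

```text
pics
{'clock': 0.0, 'qpos': array([ 1.17262972e+00,  3.53606857e-01,  1.63415203e+00,  2.68139308e-06,
        1.15521169e+00, -2.40730744e-03]), 'qvel': array([-2.56190386e-04, -1.13859360e-03,  1.96269009e-04,  6.88533443e-06,
       -9.77417714e-04, -1.18428029e-03]), 'joint_efforts': array([ 2.06804078e-03, -6.05237246e+01, -3.42077780e+01,  4.07385814e-04,
        9.13798925e-03, -2.49774388e-05]), 'eef_pos': array([240.75719606, 576.23858205, 230.57981812]), 'tcp_rot': array([-3.14021474e+00, -5.76872971e-06,  2.74583227e+00]), 'contact_force': array([ 0.11768912, -0.33473322,  0.45673074]), 'wrist_torque': array([0.06932576, 0.02170798, 0.01670069]), 'grasp_force': 0.0, 'opening': 1.0047763277684023}
scene {'mtx': [[511.346, 0.0, 326.039], [0.0, 511.346, 238.809], [0.0, 0.0, 1.0]], 'R': [[0.573, 0.82, -0.008], [0.602, -0.427, -0.675], [-0.557, 0.382, -0.738]], 't': [-258.223, -239.41, 1434.63]}
side {'mtx': [[502.804, 0.0, 322.682], [0.0, 502.804, 239.588], [0.0, 0.0, 1.0]], 'R': [[0.752, -0.658, 0.013], [-0.451, -0.53, -0.718], [0.48, 0.535, -0.696]], 't': [-406.7, 248.875, 1160.758]}
wrist {'mtx': [[384.919, 0.0, 318.646], [0.0, 384.919, 242.698], [0.0, 0.0, 1.0]], 'mount': [[0.0, -0.947, -0.321, 82.601], [1.0, 0.0, -0.0, 0.326], [0.0, -0.321, 0.947, -142.598], [0.0, 0.0, 0.0, 1.0]]}
```

View pics/scene0.png

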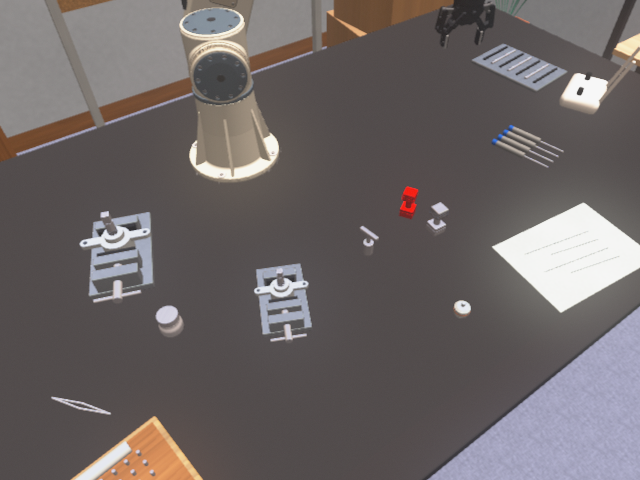

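View pics/side0.png

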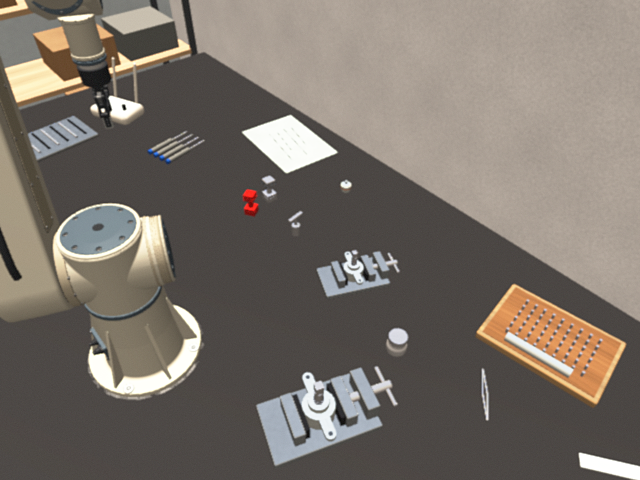

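Scene view: the wrench is grey with its head at (440,209) and hub at (437,225), beside the red look-alike at (409,200). The nut driver is at (369,240), the smaller vise at (283,298) with its tap top at (280,271), and the larger vise at (120,250). In the side view the wrench head is at (268,180) and the tap top at (354,253).

```bash
cat > h.py <<'E'
import numpy as np,cv2
from scipy.spatial.transform import Rotation as Ro
def load(n): return dict(np.load(f"pics/{n}.npz"))
def campose(f,s=None):
    if "mount" in f:
        T=np.eye(4);T[:3,:3]=Ro.from_euler("xyz",s["tcp_rot"]).as_matrix();T[:3,3]=s["eef_pos"]
        return T@f["mount"]
    T=np.eye(4);T[:3,:3]=f["R"];T[:3,3]=f["t"];return np.linalg.inv(T)
def ray(f,uv,z,s=None):
    T=campose(f,s);d=T[:3,:3]@np.linalg.inv(f["mtx"])@[uv[0],uv[1],1];o=T[:3,3]
    return o+d*(z-o[2])/d[2]
def proj(f,X,s=None):
    c=np.linalg.inv(campose(f,s))@np.r_[X,1];p=f["mtx"]@c[:3];return p[:2]/p[2]
E
python3 - <<'E'
from h import *
a=load("scene0");b=load("side0")
for n,u,v,z in [("wrench top",(440,209),(268,180),74),("red top",(410,191),(250,193),74),("tap",(280,270),(354,252),101),("nut",(369,233),(295,216),64),("jar",(167,314),(398,336),50),("motor",(462,306),(346,183),37)]:
    print(n,ray(a,u,z).round(),ray(b,v,z).round())
for n,uv in [("vise corners",[(257,269),(302,265),(310,326),(265,333)]),("big",[(96,218),(151,214),(153,285),(91,293)])]:
    P=[ray(a,u,14)[:2].round() for u in uv];print(n,P,[np.linalg.norm(P[i]-P[i-1]).round() for i in range(4)])
c=a["color"];o=np.vstack([np.hstack([cv2.resize(c[y-40:y+40,x-50:x+50],(400,300),interpolation=2) for x,y in((430,215),(282,300))]),
 np.hstack([cv2.resize(b["color"][y-40:y+40,x-50:x+50],(400,300),interpolation=2) for x,y in((265,195),(354,265))])])
cv2.imwrite("pics/crop.png",o[:,:,::-1])
E
```

```text
wrench top [547. 253.  74.] [538. 246.  74.]
red top [460. 237.  74.] [462. 230.  74.]
tap [ 508. -151.  101.] [ 506. -156.  101.]
nut [505.  80.  64.] [504.  77.  64.]
jar [ 436. -373.   50.] [ 434. -378.   50.]
motor [754. 125.  37.] [740. 119.  37.]
vise corners [array([ 412., -159.]), array([460., -72.]), array([ 603., -146.]), array([ 565., -228.])] [np.float64(168.0), np.float64(99.0), np.float64(161.0), np.float64(90.0)]
big [array([  45., -400.]), array([ 110., -285.]), array([ 320., -365.]), array([ 264., -482.])] [np.float64(234.0), np.float64(132.0), np.float64(225.0), np.float64(130.0)]
```

View pics/crop.png

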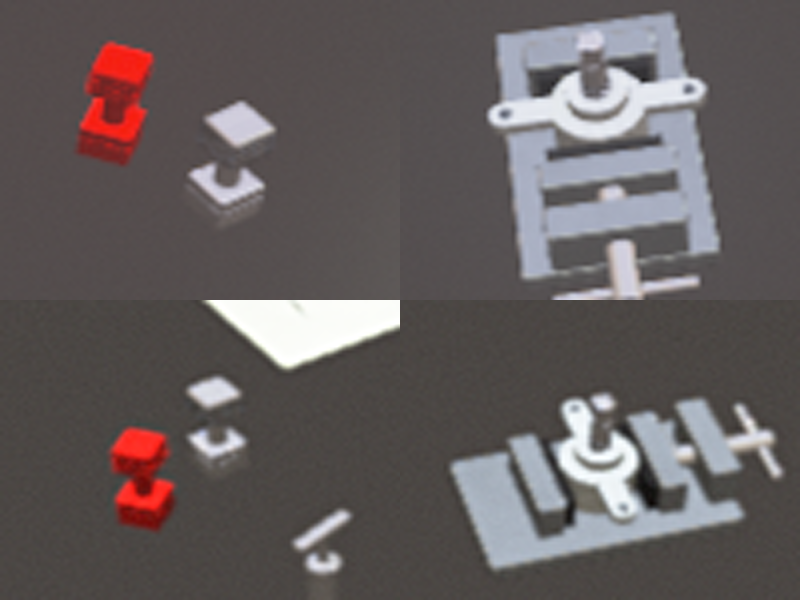

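The crop confirms it: the plain wrench has its square head at about (542,250), the red one stands 80 mm from it, and the smaller vise is the 170x100 mm one. I'll move above the wrench now.

Request:
play_rows --dp '[[-1.0,-0.46,0],[-2,-0.92,0.1],[-3,-1.37,0.3],[-4,-1.83,0.4],[-5,-2.3,0.5]]' --rot '[[0,0,0],[0,0,0],[0,0,0],[0,0,0],[0,0,0]]'

```text
clock: 0.57
eef_pos: [382.0, 422.6, 212.0]
tcp_rot: [-3.141, -0.0, 2.746]
contact_force: [-0.2, 0.6, -0.4]
opening: 1.0
grasp_force: 0.0
```

Request:
play_rows --dp '[[-1.0,-0.46,0],[-2,-0.92,0.1],[-3,-1.37,0.3],[-4,-1.83,0.4],[-5,-2.3,0.5]]' --rot '[[0,0,0],[0,0,0],[0,0,0],[0,0,0],[0,0,0]]'

```text
clock: 0.98
eef_pos: [522.6, 270.1, 193.3]
tcp_rot: [-3.141, -0.0, 2.746]
contact_force: [0.9, 0.5, 0.0]
opening: 1.002
grasp_force: 0.0
```

```bash
cat > look.py <<'E'
import sys
from h import *
from rig import telemetry, optics
def look(n,cam="wrist"):
    s=telemetry.sense();f=optics.grab_frame(cam);cv2.imwrite(f"pics/{n}.png",f["color"][:,:,::-1])
    np.savez(f"pics/{n}.npz",**f,**{k:s[k] for k in("tcp_rot","eef_pos","qpos")});return s,f
if __name__=="__main__":
    s,f=look(sys.argv[1],*sys.argv[2:]);print(s["clock"],s["eef_pos"].round(1),s["tcp_rot"].round(3),s["qpos"].round(2))
E
python3 look.py w1
```

```text
0.9833 [522.6 270.1 193.3] [-3.141 -0.     2.746] [ 0.47  0.34  1.75  0.    1.06 -0.7 ]
```

View pics/w1.png

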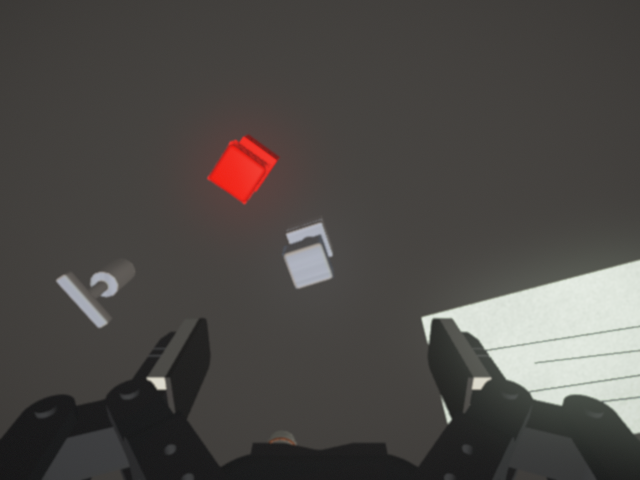

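The wrist view shows the wrench head's square top at about (308,266) with the hub behind it, and the red look-alike at (242,170). I'll fit the head outline.

```bash
cat > head.py <<'E'
from h import *
def head(f,s,z,seed,th=150):
    g=cv2.cvtColor(f["color"],cv2.COLOR_RGB2GRAY);m=(g>th).astype(np.uint8)
    n,l=cv2.connectedComponents(m);k=l[seed[1],seed[0]];c,_=cv2.findContours((l==k).astype(np.uint8),0,1)
    c=max(c,key=cv2.contourArea);P=np.array([ray(f,p,z,s)[:2] for p in c[:,0]])
    return cv2.minAreaRect(P.astype(np.float32))
E
python3 - <<'E'
from head import *
f=load("w1");s=f
g=cv2.cvtColor(f["color"],cv2.COLOR_RGB2GRAY);print(g[226:292:4,308],g[266,278:340:4])
for th in(120,140,150,165,180):
    print(th,head(f,s,74,(308,268),th))
E
```

```text
[139 179 179  76  74 124 172 176 180 179 179 176 178 175 178  90  72] [ 72  72  95 178 179 179 180 180 178 177 176 176 176  93  73  73]
120 ((541.8305053710938, 253.70855712890625), (29.36362648010254, 29.38974952697754), 85.91040802001953)
140 ((541.8436889648438, 253.6693572998047), (28.700931549072266, 28.39712905883789), 86.01606750488281)
150 ((541.8526611328125, 253.71263122558594), (28.213687896728516, 27.920455932617188), 85.92610931396484)
165 ((542.0073852539062, 253.75721740722656), (27.204803466796875, 26.818073272705078), 85.80816650390625)
180 ((562.8159790039062, 254.15362548828125), (579.3482666015625, 377.9649658203125), 67.36400604248047)
```

Request:
play_rows --dp '[[-0.05,0.05,0.5],[-0.05,0.05,1.0],[-0.05,0.05,1.8],[-0.05,0.05,1.8],[-0.05,0.05,1.8]]' --rot '[[0,0,-1],[0,0,-2],[0,0,-3.1],[0,0,-3.1],[0,0,-3.1]]'

```text
clock: 1.45
eef_pos: [523.0, 272.3, 120.5]
tcp_rot: [-3.139, -0.003, 3.067]
contact_force: [0.2, 0.3, 0.5]
opening: 0.997
grasp_force: 0.0
```

Run:
```python
from look import *;from head import head
s,f=look("w2");print(s["eef_pos"].round(1),s["tcp_rot"].round(3),s["qpos"].round(2))
p=proj(f,[541.8,253.7,74],s);print(p)
for th in(120,140,160): print(head(f,s,74,tuple(int(v) for v in p),th))
```

```text
[523.  272.3 120.5] [-3.139e+00 -3.000e-03  3.067e+00] [ 0.48  0.43  1.8  -0.    0.92 -1.02]
[287.16920285 309.35118197]
((552.0748291015625, 322.9811096191406), (336.3479309082031, 207.96701049804688), 67.43244934082031)
((531.2481079101562, 257.47601318359375), (37.84893035888672, 56.59799575805664), 85.76696014404297)
((532.2528076171875, 254.97581481933594), (31.76774024963379, 49.11682891845703), 85.65190887451172)
```

Request:
play_rows --dp '[[-0.5,-0.43,0],[-0.5,-0.43,0.5],[-0.5,-0.43,1.2],[-0.5,-0.43,1.8],[-0.5,-0.43,1.98]]' --rot '[[0,0,0],[0,0,0],[0,0,0],[0,0,0],[0,0,0]]'

```text
clock: 1.92
eef_pos: [542.4, 254.2, 41.5]
tcp_rot: [-3.141, -0.001, 3.067]
contact_force: [-0.5, -0.0, -0.4]
opening: 0.999
grasp_force: 0.0
```

Request:
play_rows --dp '[[0,0,0],[0,0,0],[0,0,0],[0,0,0],[0,0,0]]' --rot '[[0,0,0],[0,0,0],[0,0,0],[0,0,0],[0,0,0]]' --fingers 0.2 --grip_force 50

```text
clock: 2.33
eef_pos: [544.0, 254.8, 44.1]
tcp_rot: [3.141, 0.002, 3.07]
contact_force: [-0.0, -0.5, 8.4]
opening: 0.346
grasp_force: 51.0
```

Request:
play_rows --dp '[[0,0,0],[0,0,0],[0,0,0],[0,0,0],[0,0,0]]' --rot '[[0,0,0],[0,0,0],[0,0,0],[0,0,0],[0,0,0]]'

```text
clock: 2.75
eef_pos: [544.0, 254.8, 44.2]
tcp_rot: [3.14, 0.002, 3.07]
contact_force: [-1.1, -0.8, 7.2]
opening: 0.343
grasp_force: 50.9
```

Request:
play_rows --dp '[[0,0,-0.5],[0,0,-1.3],[0,0,-2.3],[0,0,-3.2],[0,-0.5,-3.9]]' --rot '[[0,0,0],[0,0,0],[0,0,0],[0,0,0],[0,0,0]]'

```text
clock: 3.17
eef_pos: [542.7, 236.9, 202.2]
tcp_rot: [3.138, 0.003, 3.072]
contact_force: [0.9, -0.4, -1.9]
opening: 0.342
grasp_force: 50.3
```

Request:
play_rows --dp '[[-0.1,-0.9,0],[-0.3,-1.8,0],[-0.5,-2.8,0],[-0.6,-3.8,0],[-0.8,-4.8,0]]' --rot '[[0,0,0],[0,0,0],[0,0,0],[0,0,0],[0,0,0]]'

```text
clock: 3.58
eef_pos: [559.1, 39.0, 199.1]
tcp_rot: [3.142, 0.0, 3.071]
contact_force: [0.2, 0.5, -2.7]
opening: 0.347
grasp_force: 50.3
```

Request:
play_rows --dp '[[-0.1,-0.9,0],[-0.3,-1.8,0],[-0.5,-2.8,0],[-0.6,-3.8,0],[-0.75,-4.8,0]]' --rot '[[0,0,0],[0,0,0],[0,0,0],[0,0,0],[0,0,0]]'

```text
clock: 4.0
eef_pos: [575.6, -154.9, 199.0]
tcp_rot: [-3.142, 0.0, 3.07]
contact_force: [0.3, 0.7, -2.2]
opening: 0.34
grasp_force: 50.4
```

Request:
play_rows --dp '[[0,0,0],[0,0,0]]' --rot '[[0,0,0],[0,0,0]]'

```text
clock: 4.17
eef_pos: [575.9, -155.1, 198.7]
tcp_rot: [-3.142, 0.0, 3.067]
contact_force: [1.1, -0.5, -2.2]
opening: 0.347
grasp_force: 50.7
```

```bash
python3 look.py v1
python3 - <<'E'
from rig import telemetry;s=telemetry.sense();print(s["contact_force"],s["wrist_torque"],s["opening"])
E
```

```text
4.1667 [ 575.9 -155.1  198.7] [-3.142  0.     3.067] [-0.27  0.34  1.73 -0.    1.07 -1.76]
[-0.62819251  0.96634983 -2.16351212] [-0.00884085 -0.02678618  0.05072447] 0.34372385486635304
```

View pics/v1.png

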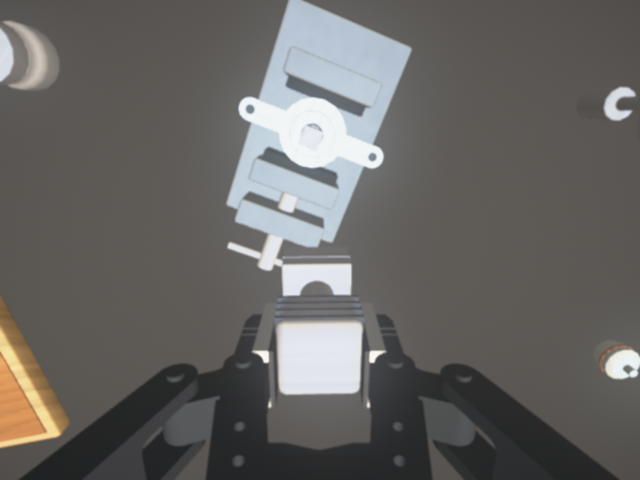

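The wrench is held straight: its head is at (319,357) and its hub at (317,275). The tap's square end is at about (312,131) on the white mount.

Run:
```python
from head import *
f=load("v1");s=f
g=cv2.cvtColor(f["color"],cv2.COLOR_RGB2GRAY)
print(g[112:152:2,288:342:2])
T=np.eye(4)
for th in(190,200):print("head",th)
c=f["color"][85:175,265:365];o=cv2.resize(c,(600,540),interpolation=cv2.INTER_CUBIC)
o=cv2.normalize(cv2.convertScaleAbs(o,alpha=2.2,beta=-310),None,0,255,cv2.NORM_MINMAX)
cv2.imwrite("pics/v1c.png",o[:,:,::-1])
print(g[310:404:4,319],g[357,266:376:4])
```

```text
[[244 245 244 243 244 245 244 244 243 241 240 243 244 243 240 240 238 242
  244 244 244 245 244 243 243 242 217]
 [244 244 243 244 244 243 240 243 245 244 243 244 245 244 244 245 243 238
  236 243 245 244 243 243 244 244 238]
 [244 244 243 244 240 241 244 246 245 244 243 245 244 244 245 245 243 243
  242 237 242 244 242 243 244 244 244]
 [244 243 244 243 240 244 245 246 245 243 244 245 244 244 245 244 243 243
  244 244 240 242 243 244 244 244 244]
 [244 243 242 237 243 244 246 246 244 243 244 245 244 244 245 244 243 244
  244 244 243 237 243 244 244 244 244]
 [244 243 238 242 243 245 246 245 244 244 244 241 238 238 244 243 243 244
  245 244 244 241 242 244 244 244 243]
 [244 243 241 243 244 245 246 245 242 225 189 171 176 172 197 234 243 244
  244 244 244 243 240 244 244 244 243]
 [243 242 241 243 244 246 246 243 226 224 207 180 198 204 181 180 234 244
  244 244 243 243 242 243 244 244 243]
 [243 239 243 244 245 246 245 227 219 234 232 228 221 199 196 182 182 241
  244 244 243 243 243 242 244 243 243]
 [243 239 243 244 245 246 242 212 228 232 232 233 235 234 228 215 173 220
  244 244
[... 692 characters left out ...]
42 244 244 244]
 [245 245 243 245 244 240 237 235 236 234 233 233 233 232 232 235 241 243
  243 244 244 244 242 243 244 244 244]
 [245 245 243 244 243 244 244 242 241 234 232 232 232 233 234 241 244 243
  244 244 244 242 242 244 244 244 244]
 [245 245 244 242 241 244 245 244 245 243 240 235 232 233 234 242 244 243
  244 244 243 241 243 244 244 244 244]
 [245 245 244 243 238 244 245 244 245 244 243 242 241 237 238 243 243 243
  244 243 242 243 243 244 244 244 245]]
head 190
head 200
[111 111 115 183 226 227 228 230 231 232 232 231 232 230 229 229 229 231
 227 226 230 139 104 103] [247 116  75 186 227 231 231 231 231 231 231 232 232 232 232 231 232 232
 231 231 232 231 231 231  85 117 244 247]
```

View pics/v1c.png

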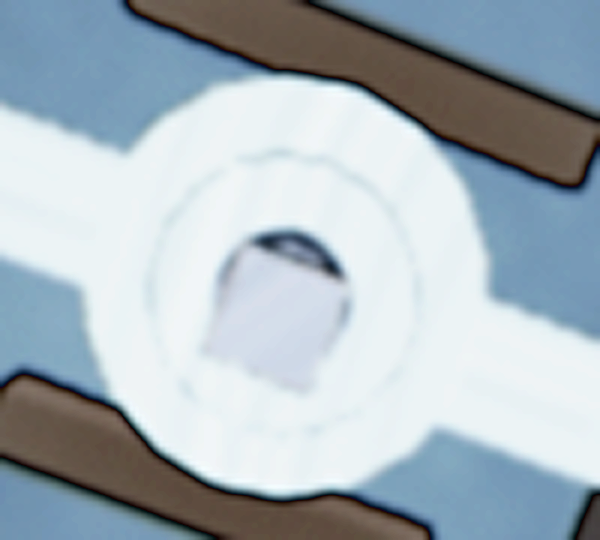

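Run:
```python
from head import *
f=load("v1");s=f
C=np.array([(248,243),(345,281),(310,392),(203,350)])/6+[265,85]-0.4
P=np.array([ray(f,c,101,s)[:2] for c in C]);print(P.round(1));cen=P.mean(0)
e=np.roll(P,-1,0)-P;print("tap",cen,np.linalg.norm(e,axis=1),np.degrees(np.arctan2(e[:,1],e[:,0]))%90)
E=[ray(f,c,47,s)[:2] for c in((249,108),(372,156))];d=E[1]-E[0];print("ears",E,np.mean(E,0),np.linalg.norm(d),np.degrees(np.arctan2(d[1],d[0]))%90)
zt=float(s["eef_pos"][2])+29.8
H=np.array([ray(f,c,zt,s)[:2] for c in((319,321.5),(361,357),(319,393.5),(277,357))])
R=Ro.from_euler("xyz",s["tcp_rot"]).as_matrix()[:2,:2]
h=H-s["eef_pos"][:2];print("head in tool",(h@R).round(1),(h@R).mean(0))
print("yaw",np.degrees(s["tcp_rot"][2]))
```

```text
[[ 500.3 -156.8]
 [ 504.6 -147.5]
 [ 515.2 -151.8]
 [ 510.2 -162.2]]
tap [ 507.57745014 -154.58555357] [10.32932167 11.40021599 11.56471549 11.33872791] [65.09253866 67.71109319 64.73528754 61.48054641]
ears [array([ 486.94848942, -198.6185858 ]), array([ 527.58315889, -111.12667436])] [ 507.26582416 -154.87263008] 96.46766779591577 65.08799912524326
head in tool [[ 16.7   0.4]
 [  2.8  14.8]
 [-12.5   0.4]
 [  2.8 -14.1]] [2.44076897 0.36269917]
yaw 175.70267706323304
```

Request:
play_rows --dp '[[0.8,-0.07,0],[1.66,-0.15,0],[1.66,-0.15,0.5],[1.66,-0.15,1.0],[1.66,-0.15,1.0]]' --rot '[[0,0,1],[0,0,2],[0,0,3],[0,0,3.45],[0,0,3.45]]'

```text
clock: 4.63
eef_pos: [507.0, -152.2, 156.0]
tcp_rot: [-3.141, -0.005, 2.708]
contact_force: [-1.0, -0.7, -3.1]
opening: 0.344
grasp_force: 50.6
```

Request:
play_rows --dp '[[0,0,0],[0,0,0]]' --rot '[[0,0,0],[0,0,0]]'

```text
clock: 4.8
eef_pos: [510.1, -153.6, 159.4]
tcp_rot: [3.141, 0.001, 2.712]
contact_force: [-0.1, -0.8, -1.7]
opening: 0.34
grasp_force: 50.6
```

Run:
```python
from look import *
S=telemetry.sense();print(S["eef_pos"].round(2),S["tcp_rot"].round(4),S["wrist_torque"].round(3),S["contact_force"].round(1))
_,a=look("sc2","scene");_,b=look("sd2","side");_,w=look("w3")
A=cv2.resize(a["color"][230:320,230:330],(400,360),interpolation=2);B=cv2.resize(b["color"][210:300,305:405],(400,360),interpolation=2)
cv2.imwrite("pics/c3.png",np.hstack([A,B])[:,:,::-1])
```

```text
[ 510.15 -153.57  159.37] [3.1414e+00 6.0000e-04 2.7122e+00] [-0.034  0.016  0.001] [-0.1 -0.8 -1.7]
```

View pics/c3.png

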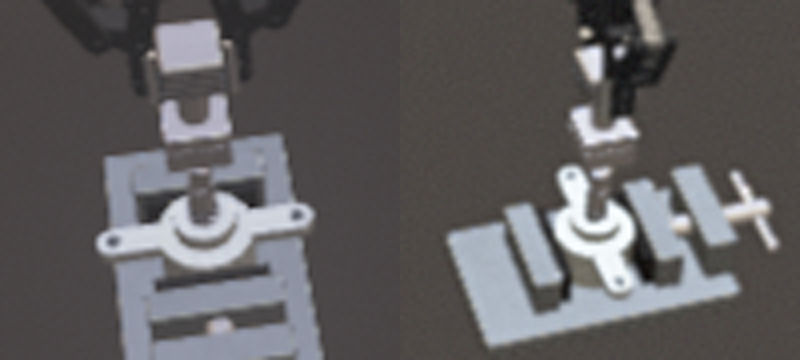

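The hub hangs over the tap in both views: scene hub centre about (279,260) with the tap at (280,275), side hub at (455-305 crop, consistent). Fit clearance is small, so I'll refine using the ears and the head in the new wrist frame.

Run:
```python
from h import *
o=load("w3")["color"][:480,160:480]
o=cv2.resize(o[30:430],(640,600)) if 0 else cv2.resize(o[0:400],(480,600))
cv2.imwrite("pics/w3c.png",o[:,:,::-1])
```

```text
(no output)
```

View pics/w3c.png

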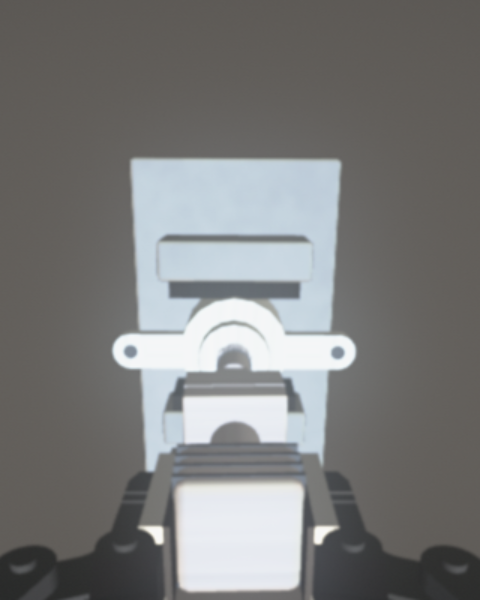

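Run:
```python
from h import *
f=load("w3");s=f;g=cv2.cvtColor(f["color"],cv2.COLOR_RGB2GRAY).astype(int)
R=Ro.from_euler("xyz",s["tcp_rot"]).as_matrix()
def tool(uv,z): return (R.T@(ray(f,uv,z,s)-s["eef_pos"]))[:2].round(2)
# dark ear holes
for x0,x1 in((238,256),(376,394)):
    p=g[222:247,x0:x1];w=np.clip(200-p,0,None)*(p<200);ys,xs=np.mgrid[222:247,x0:x1]
    # keep central blob only
    m=(np.abs(xs-(x0+x1)/2)<7)&(np.abs(ys-234.7)<6);w=w*m;c=((w*xs).sum()/w.sum(),(w*ys).sum()/w.sum());print("ear",np.round(c,2),tool(c,47))
def edges(row,a,b):
    d=np.diff(g[row,a:b]);i=a+np.argmax(d)+.5;j=a+np.argmin(d)+.5;return i,j
zt=float(s["eef_pos"][2]);
for r in(258,262,268,274): 
    i,j=edges(r,270,365);print("hub",r,i,j,tool((i,r),zt-20.2),tool((j,r),zt-20.2))
for r in(330,345,360,375):
    i,j=edges(r,268,372);print("head",r,i,j,tool((i,r),zt+29.8),tool((j,r),zt+29.8))
print("col319",[(r,g[r,319]) for r in range(244,268,1)]);print([(r,g[r,300]) for r in range(312,324)],[(r,g[r,300]) for r in range(388,400)])
for r in (232,236,240,244): print(r,g[r,300:334])
for r in(250,252,261,318,320,394): print(r,tool((316,r),zt-20.2),tool((319,r),zt+29.8))
```

```text
ear [246.57 233.97] [  2.55 -49.78]
ear [384.73 234.74] [ 2.01 46.24]
hub 258 355.5 276.5 [20.17 16.99] [ 20.16 -18.76]
hub 262 358.5 272.5 [18.22 18.42] [ 18.21 -20.64]
hub 268 281.5 351.5 [ 15.27 -16.65] [15.28 15.32]
hub 274 281.5 351.5 [ 12.29 -16.74] [12.3 15.4]
head 330 275.5 362.5 [ 13.52 -14.13] [13.53 15.02]
head 345 276.5 361.5 [  7.68 -14.  ] [ 7.69 14.9 ]
head 360 368.5 268.5 [ 1.68 17.53] [  1.67 -16.97]
head 375 277.5 360.5 [ -4.52 -14.08] [-4.52 14.99]
col319 [(244, np.int64(211)), (245, np.int64(177)), (246, np.int64(144)), (247, np.int64(135)), (248, np.int64(133)), (249, np.int64(134)), (250, np.int64(134)), (251, np.int64(134)), (252, np.int64(133)), (253, np.int64(132)), (254, np.int64(133)), (255, np.int64(145)), (256, np.int64(164)), (257, np.int64(161)), (258, np.int64(143)), (259, np.int64(134)), (260, np.int64(133)), (261, np.int64(134)), (262, np.int64(137)), (263, np.int64(167)), (264, np.int64(217)), (265, np.int64(235)), (266, np.int64(239)), (267, np.int64(240))]
[(312, np.int64(127)), (313, np.int64(127)), (314, np.int64(123)), (315, np.int64(110)), (31
[... 509 characters left out ...]
6 169
 172 177 183 196 211 219 230 242 246 246 246 245 245 245 245 246]
236 [247 247 246 246 241 230 215 186 158 140 135 133 133 135 135 136 137 138
 142 145 147 149 151 155 164 190 227 242 245 245 245 245 245 246]
240 [247 247 246 243 218 165 138 131 131 130 131 133 132 133 135 135 137 139
 141 144 147 149 151 152 154 155 173 219 243 245 245 245 245 246]
244 [247 247 247 241 200 147 131 131 135 150 174 196 211 218 219 218 217 218
 217 211 196 175 157 148 149 152 160 204 240 245 245 245 246 246]
250 [24.01 -0.88] [42.03  0.43]
252 [23.06 -0.88] [41.36  0.43]
261 [18.71 -0.89] [38.35  0.43]
318 [-10.57  -0.94] [18.07  0.44]
320 [-11.65  -0.95] [17.32  0.44]
394 [-54.91  -1.03] [-12.63   0.46]
```

The head, hub and ears don't line up laterally in this view, so either the camera is biased or the wrench is tilted. A look from a yaw 60° away will separate the two.

Request:
play_rows --dp '[[0,0,0],[0,0,0],[0,0,0],[0,0,0],[0,0,0]]' --rot '[[0,0,-1],[0,0,-2],[0,0,-3],[0,0,-4],[0,0,-5]]'

```text
clock: 5.37
eef_pos: [510.0, -154.3, 159.2]
tcp_rot: [-3.141, 0.001, -3.045]
contact_force: [0.0, -0.7, -2.2]
opening: 0.343
grasp_force: 50.7
```

Request:
play_rows --dp '[[0,0,0],[0,0,0],[0,0,0],[0,0,0],[0,0,0]]' --rot '[[0,0,-1],[0,0,-2],[0,0,-3],[0,0,-4],[0,0,-5]]'

```text
clock: 5.78
eef_pos: [510.0, -154.3, 159.2]
tcp_rot: [-3.141, 0.001, -2.521]
contact_force: [0.2, -1.2, -2.5]
opening: 0.342
grasp_force: 50.7
```

Request:
play_rows --dp '[[0,0,0],[0,0,0]]' --rot '[[0,0,0],[0,0,0]]'

```text
clock: 5.95
eef_pos: [509.9, -154.3, 159.0]
tcp_rot: [-3.141, 0.001, -2.53]
contact_force: [-0.1, -0.7, -2.3]
opening: 0.339
grasp_force: 50.7
```

Run:
```python
from look import *
s,f=look("w4");print(s["eef_pos"].round(2),s["tcp_rot"].round(4),s["qpos"][5])
g=cv2.cvtColor(f["color"],cv2.COLOR_RGB2GRAY).astype(int)
f0=load("w3");Y0=Ro.from_euler("xyz",f0["tcp_rot"]).as_matrix();Y1=Ro.from_euler("xyz",s["tcp_rot"]).as_matrix()
old=[(246.57,233.97),(384.73,234.74)]
m=[];
for u in old:
    p=proj(f,ray(f0,u,47,f0),s);print("pred",p.round(1))
    x0,y0=np.round(p).astype(int)
    P=g[y0-14:y0+15,x0-14:x0+15];ys,xs=np.mgrid[y0-14:y0+15,x0-14:x0+15]
    n,l,st,ce=cv2.connectedComponentsWithStats((P<195).astype(np.uint8))
    print([(st[i,4],(ce[i]+[x0-14,y0-14]).round(1).tolist()) for i in range(1,n)])
cv2.imwrite("pics/w4c.png",cv2.resize(f["color"][120:300,200:440],(480,360))[:,:,::-1])
```

```text
[ 509.85 -154.3   158.99] [-3.1410e+00  5.0000e-04 -2.5296e+00] -2.479511253925747
pred [283.4 174.6]
[(np.int32(108), [276.7, 164.6]), (np.int32(1), [295.0, 168.0]), (np.int32(63), [283.5, 174.6])]
pred [352.6 289.3]
[(np.int32(358), [356.3, 294.0]), (np.int32(39), [353.3, 289.4])]
```

Run:
```python
from h import *
f=load("w3");s=f;g=cv2.cvtColor(f["color"],cv2.COLOR_RGB2GRAY).astype(int)
R=Ro.from_euler("xyz",s["tcp_rot"]).as_matrix()
def tool(uv,tz): return (R.T@(ray(f,uv,float(s["eef_pos"][2])-tz,s)-s["eef_pos"]))[:2].round(2)
for r in range(246,264,3): print(r,g[r,276:292],g[r,342:360])
for r in(245,246,255.5,258,263.5): print(r,tool((316,r),44.2),tool((316,r),20.2))
for c in((246.57,233.97),(384.73,234.74)): print(tool(c,float(s["eef_pos"][2])-47))
f=load("w4");s=f;R=Ro.from_euler("xyz",s["tcp_rot"]).as_matrix()
```

```text
246 [225 224 225 225 225 225 229 236 243 245 245 246 245 244 244 244] [229 230 231 231 236 242 239 233 231 230 230 230 230 230 230 230 230 230]
249 [216 216 215 216 216 216 216 203 169 139 131 131 131 131 132 132] [132 131 132 133 147 178 203 213 214 214 214 214 214 214 214 213 213 213]
252 [215 200 162 132 126 126 129 132 131 131 132 131 132 132 131 132] [132 132 132 132 131 133 137 139 140 139 140 153 182 205 214 214 214 214]
255 [200 156 113  96  94  96 106 124 134 136 136 136 137 136 136 137] [154 154 154 154 154 153 147 128 107  97  95 102 138 186 210 214 213 213]
258 [167 121  96  93  93 101 130 158 159 152 149 149 149 150 149 150] [139 139 139 139 139 141 144 134 114  99  95  96 107 148 194 212 214 214]
261 [109  94  92  93  93  97 109 122 129 130 130 129 130 131 131 132] [133 133 133 133 134 132 133 130 117 103  96  95  95 111 140 167 188 204]
245 [18.1  -1.05] [26.39 -0.87]
246 [17.55 -1.05] [25.92 -0.87]
255.5 [12.34 -1.06] [21.37 -0.88]
258 [10.95 -1.06] [20.16 -0.88]
263.5 [ 7.87 -1.07] [17.48 -0.89]
[  2.55 -49.77]
[ 2.01 46.24]
```

Request:
play_rows --dp '[[0,0,0],[0,0,0],[0,0,0],[0,0,0],[0,0,0]]' --rot '[[0,0,1],[0,0,2],[0,0,3],[0,0,4],[0,0,5]]'

```text
clock: 6.42
eef_pos: [509.6, -154.3, 158.7]
tcp_rot: [-3.142, 0.0, -3.059]
contact_force: [1.3, 0.8, -2.9]
opening: 0.342
grasp_force: 50.7
```

Request:
play_rows --dp '[[0,0,0],[0,0,0],[0,0,0],[0,0,0],[0,0,0]]' --rot '[[0,0,1],[0,0,2],[0,0,3],[0,0,4],[0,0,5]]'

```text
clock: 6.83
eef_pos: [509.6, -154.3, 158.7]
tcp_rot: [3.142, 0.0, 2.701]
contact_force: [-0.1, -0.5, -2.4]
opening: 0.341
grasp_force: 50.7
```

Request:
play_rows --dp '[[0,0,0],[0,0,0]]' --rot '[[0,0,0],[0,0,0]]'

```text
clock: 7.0
eef_pos: [509.6, -154.3, 158.6]
tcp_rot: [3.142, 0.0, 2.711]
contact_force: [0.6, -1.0, -2.8]
opening: 0.342
grasp_force: 50.7
```

Request:
play_rows --dp '[[0.022,0.004,0.1],[0.022,0.004,0.2],[0.022,0.004,0.3],[0.022,0.004,0.35],[0.022,0.004,0.4]]' --rot '[[0,0,0],[0,0,0],[0,0,0],[0,0,0],[0,0,0]]'

```text
clock: 7.42
eef_pos: [509.2, -153.9, 142.6]
tcp_rot: [3.141, 0.001, 2.71]
contact_force: [-0.1, -0.2, -2.1]
opening: 0.342
grasp_force: 50.8
```

Request:
play_rows --dp '[[0,0,0.02],[0,0,0.04],[0,0,0.06]]' --rot '[[0,0,0],[0,0,0],[0,0,0]]'

```text
clock: 7.67
eef_pos: [508.8, -153.8, 140.0]
tcp_rot: [-3.142, 0.0, 2.709]
contact_force: [1.6, 0.1, -1.7]
opening: 0.342
grasp_force: 50.8
```

The wrench is already below the tap's top with no contact force, so the socket has entered. I'll continue down.

Request:
play_rows --dp '[[0,0,0.04],[0,0,0.08],[0,0,0.12],[0,0,0.16],[0,0,0.2]]' --rot '[[0,0,0],[0,0,0],[0,0,0],[0,0,0],[0,0,0]]'

```text
clock: 8.08
eef_pos: [508.8, -153.8, 131.9]
tcp_rot: [3.142, 0.0, 2.709]
contact_force: [1.7, -0.7, -1.5]
opening: 0.342
grasp_force: 50.8
```

Request:
play_rows --dp '[[0,0,0],[0,0,0.02],[0,0,0.02]]' --rot '[[0,0,0],[0,0,0],[0,0,0]]'

```text
clock: 8.33
eef_pos: [508.7, -153.7, 131.2]
tcp_rot: [-3.142, -0.0, 2.709]
contact_force: [1.1, -1.1, -2.6]
opening: 0.345
grasp_force: 50.7
```

Run:
```python
from look import *
s=telemetry.sense();print(s["eef_pos"].round(2),s["wrist_torque"].round(3),s["contact_force"].round(1),s["qpos"].round(3))
_,a=look("sc5","scene");_,b=look("sd5","side")
A=cv2.resize(a["color"][230:320,230:330],(400,360),interpolation=2);B=cv2.resize(b["color"][210:300,305:405],(400,360),interpolation=2)
cv2.imwrite("pics/c5.png",np.hstack([A,B])[:,:,::-1])
```

```text
[ 508.73 -153.73  131.19] [-0.069 -0.203  0.037] [ 1.1 -1.1 -2.6] [-0.296  0.331  1.922 -0.     0.888 -1.435]
```

View pics/c5.png

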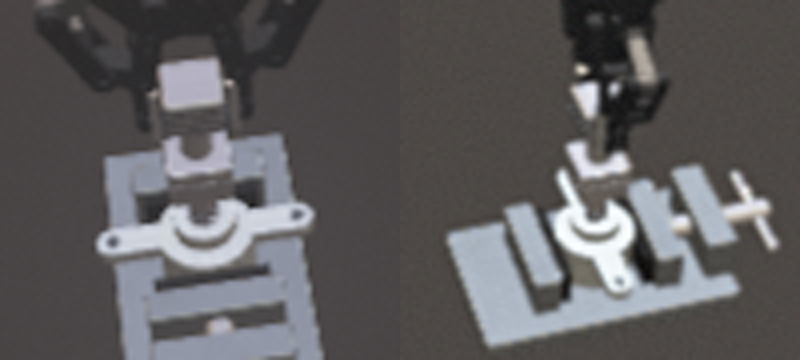

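The hub is down over the square in both views, seated with TCP z at 131. I'll start the first half turn and compensate for the wrench axis sitting about 1.6 mm off the TCP.

Request:
play_rows --dp '[[-0.002,-0.004,0.001],[-0.004,-0.008,0.002],[-0.007,-0.011,0.003],[-0.009,-0.015,0.004],[-0.011,-0.019,0.005]]' --rot '[[0,0,1.04],[0,0,2.09],[0,0,3.13],[0,0,4.18],[0,0,5.22]]'

```text
clock: 8.85
eef_pos: [509.1, -154.8, 131.2]
tcp_rot: [3.141, 0.001, 2.157]
contact_force: [2.9, -0.7, -3.2]
opening: 0.341
grasp_force: 50.5
```

```bash
cat > st.py <<'E'
from rig import telemetry
import numpy as np
s=telemetry.sense();print(s["clock"],s["eef_pos"].round(2),"rpy",s["tcp_rot"].round(4),"T",s["wrist_torque"].round(3),"F",s["contact_force"].round(1),"q6",s["qpos"][5].round(4),"cw deg",np.degrees((2.709-s["tcp_rot"][2]+.3)%(2*np.pi)-.3).round(2),s["qvel"][5].round(3))
E
python3 st.py
```

```text
8.85 [ 509.11 -154.76  131.19] rpy [3.1412e+00 6.0000e-04 2.1573e+00] T [-0.263 -0.413  0.045] F [ 2.9 -0.7 -3.2] q6 -0.8842 cw deg 31.61 1.292
```

Request:
play_rows --dp '[[-0.002,-0.004,0.001],[-0.004,-0.008,0.002],[-0.007,-0.011,0.003],[-0.009,-0.015,0.004],[-0.011,-0.019,0.005]]' --rot '[[0,0,1.04],[0,0,2.09],[0,0,3.13],[0,0,4.18],[0,0,5.22]]'

```text
clock: 9.27
eef_pos: [508.8, -155.7, 131.1]
tcp_rot: [3.141, 0.001, 1.611]
contact_force: [1.6, -1.4, -2.1]
opening: 0.344
grasp_force: 50.3
```

Request:
play_rows --dp '[[-0.002,-0.004,0.001],[-0.004,-0.008,0.002],[-0.007,-0.011,0.003],[-0.009,-0.015,0.004],[-0.011,-0.019,0.005]]' --rot '[[0,0,1.04],[0,0,2.09],[0,0,3.13],[0,0,4.18],[0,0,5.22]]'

```text
clock: 9.68
eef_pos: [508.0, -156.2, 130.8]
tcp_rot: [3.141, 0.0, 1.064]
contact_force: [1.9, -1.9, -2.0]
opening: 0.347
grasp_force: 50.3
```

```bash
python3 st.py
```

```text
9.6833 [ 507.96 -156.22  130.84] rpy [3.1407e+00 3.0000e-04 1.0641e+00] T [-0.457 -0.312  0.071] F [ 1.9 -1.9 -2. ] q6 0.2062 cw deg 94.25 1.293
```

Request:
play_rows --dp '[[-0.002,-0.004,0.001],[-0.004,-0.008,0.002],[-0.007,-0.011,0.003],[-0.009,-0.015,0.004],[-0.011,-0.019,0.005]]' --rot '[[0,0,1.04],[0,0,2.09],[0,0,3.13],[0,0,4.18],[0,0,5.22]]'

```text
clock: 10.1
eef_pos: [506.9, -156.3, 130.6]
tcp_rot: [3.141, 0.0, 0.517]
contact_force: [0.7, -3.0, -2.2]
opening: 0.341
grasp_force: 50.3
```

Request:
play_rows --dp '[[-0.002,-0.004,0.001],[-0.004,-0.008,0.002],[-0.007,-0.011,0.003],[-0.009,-0.015,0.004],[-0.011,-0.019,0.005]]' --rot '[[0,0,1.04],[0,0,2.09],[0,0,3.13],[0,0,4.18],[0,0,5.22]]'

```text
clock: 10.52
eef_pos: [506.0, -155.8, 130.4]
tcp_rot: [3.141, -0.0, -0.029]
contact_force: [-0.5, -2.3, -1.8]
opening: 0.343
grasp_force: 50.3
```

Request:
play_rows --dp '[[-0.002,-0.004,0.001],[-0.004,-0.008,0.002],[-0.007,-0.011,0.003],[-0.009,-0.015,0.004],[-0.011,-0.019,0.005]]' --rot '[[0,0,1.04],[0,0,2.09],[0,0,3.13],[0,0,4.18],[0,0,5.22]]'

```text
clock: 10.93
eef_pos: [505.5, -154.9, 130.2]
tcp_rot: [3.141, -0.0, -0.576]
contact_force: [-0.1, -1.0, -1.0]
opening: 0.339
grasp_force: 50.5
```

Request:
play_rows --dp '[[0,0,0],[0,0,0]]' --rot '[[0,0,0],[0,0,0]]'

```text
clock: 11.1
eef_pos: [505.6, -154.8, 130.2]
tcp_rot: [3.141, -0.0, -0.567]
contact_force: [0.0, -1.8, -1.3]
opening: 0.347
grasp_force: 50.5
```

```bash
python3 st.py; python3 look.py w6
python3 - <<'E'
from h import *
c=load("w6")["color"]
cv2.imwrite("pics/w6c.png",cv2.resize(c[120:420,160:480],(640,600))[:,:,::-1])
E
```

```text
11.1 [ 505.57 -154.82  130.21] rpy [ 3.1413e+00 -1.0000e-04 -5.6720e-01] T [-0.35   0.029  0.038] F [ 0.  -1.8 -1.3] q6 1.8384 cw deg 187.71 -0.024
11.1 [ 505.6 -154.8  130.2] [ 3.141 -0.    -0.567] [-0.3   0.33  1.93 -0.    0.88  1.84]
```

View pics/w6c.png

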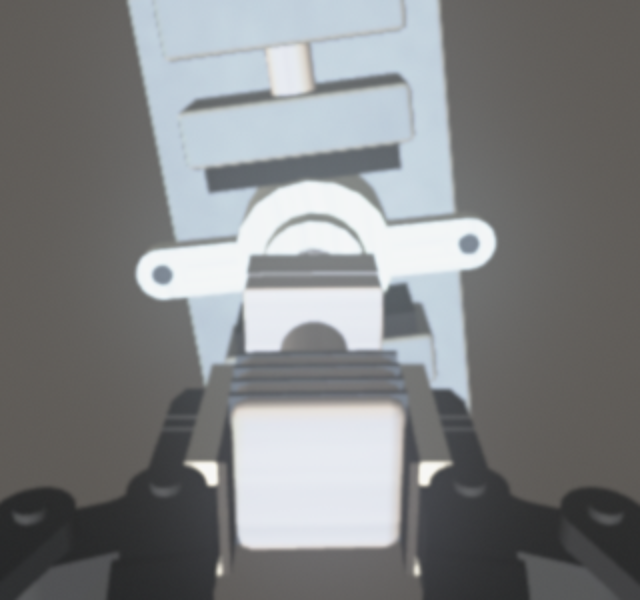

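The wrench still stands square in the grip at 188° of hand turn. Now a quarter turn back, plus the play.

Request:
play_rows --dp '[[0.003,0.002,-0.001],[0.006,0.004,-0.002],[0.01,0.005,-0.002],[0.013,0.007,-0.003],[0.016,0.009,-0.004]]' --rot '[[0,0,-0.88],[0,0,-1.77],[0,0,-2.65],[0,0,-3.54],[0,0,-4.42]]'

```text
clock: 11.57
eef_pos: [505.9, -155.5, 130.2]
tcp_rot: [3.141, 0.0, -0.1]
contact_force: [-0.1, -2.5, -2.7]
opening: 0.343
grasp_force: 50.2
```

Request:
play_rows --dp '[[0.003,0.002,-0.001],[0.006,0.004,-0.002],[0.01,0.005,-0.002],[0.013,0.007,-0.003],[0.016,0.009,-0.004]]' --rot '[[0,0,-0.88],[0,0,-1.77],[0,0,-2.65],[0,0,-3.54],[0,0,-4.42]]'

```text
clock: 11.98
eef_pos: [506.6, -156.0, 130.3]
tcp_rot: [3.141, 0.0, 0.363]
contact_force: [0.7, -3.2, -3.2]
opening: 0.34
grasp_force: 50.1
```

Request:
play_rows --dp '[[0.003,0.002,-0.001],[0.006,0.004,-0.002],[0.01,0.005,-0.002],[0.013,0.007,-0.003],[0.016,0.009,-0.004]]' --rot '[[0,0,-0.88],[0,0,-1.77],[0,0,-2.65],[0,0,-3.54],[0,0,-4.42]]'

```text
clock: 12.4
eef_pos: [507.4, -156.1, 130.5]
tcp_rot: [3.141, 0.0, 0.826]
contact_force: [1.9, -2.0, -4.3]
opening: 0.342
grasp_force: 50.1
```

Request:
play_rows --dp '[[0.003,0.002,-0.001],[0.006,0.004,-0.002],[0.01,0.005,-0.002],[0.013,0.007,-0.003],[0.016,0.009,-0.004]]' --rot '[[0,0,-0.88],[0,0,-1.77],[0,0,-2.65],[0,0,-3.54],[0,0,-4.42]]'

```text
clock: 12.82
eef_pos: [508.3, -155.9, 130.7]
tcp_rot: [3.141, 0.0, 1.289]
contact_force: [1.3, -1.9, -4.1]
opening: 0.348
grasp_force: 50.0
```

Request:
play_rows --dp '[[0,0,0],[0,0,0]]' --rot '[[0,0,0],[0,0,0]]'

```text
clock: 12.98
eef_pos: [508.2, -155.8, 130.7]
tcp_rot: [3.141, 0.0, 1.28]
contact_force: [3.1, -2.7, -4.5]
opening: 0.341
grasp_force: 50.0
```

```bash
python3 st.py
```

```text
12.9833 [ 508.17 -155.81  130.68] rpy [3.1412e+00 1.0000e-04 1.2799e+00] T [-0.562 -0.366 -0.081] F [ 3.1 -2.7 -4.5] q6 -0.0093 cw deg 81.88 0.032
```

Next I'll regrasp 90° back for more wrist range: open, recentre on the tap axis, turn back, close.

Request:
play_rows --dp '[[0,0,0],[0,0,0],[0,0,0],[0,0,0],[0,0,0]]' --rot '[[0,0,0],[0,0,0],[0,0,0],[0,0,0],[0,0,0]]' --fingers 0.75

```text
clock: 13.4
eef_pos: [507.9, -155.6, 130.8]
tcp_rot: [-3.141, -0.0, 1.28]
contact_force: [-1.0, 1.1, -0.6]
opening: 0.75
grasp_force: 0.0
```

Request:
play_rows --dp '[[0.017,-0.021,0],[0.017,-0.021,0],[0.017,-0.021,0],[0.017,-0.021,0],[0.017,-0.021,0]]' --rot '[[0,0,-1],[0,0,-2],[0,0,-3],[0,0,-4],[0,0,-5]]'

```text
clock: 13.82
eef_pos: [507.3, -154.7, 130.8]
tcp_rot: [-3.142, -0.0, 1.809]
contact_force: [-0.5, -0.1, -0.1]
opening: 0.749
grasp_force: 0.0
```

```bash
python3 st.py; python3 look.py w7
python3 - <<'E'
from h import *
c=load("w7")["color"]
cv2.imwrite("pics/w7c.png",cv2.resize(c[120:480,120:520],(600,540))[:,:,::-1])
E
```

```text
13.8167 [ 507.35 -154.7   130.79] rpy [-3.1416e+00 -1.0000e-04  1.8093e+00] T [-0.05   0.036  0.042] F [-0.5 -0.1 -0.1] q6 -0.5374 cw deg 51.55 -1.25
13.8167 [ 507.3 -154.7  130.8] [-3.142 -0.     1.809] [-0.3   0.33  1.92  0.    0.89 -0.54]
```

View pics/w7c.png

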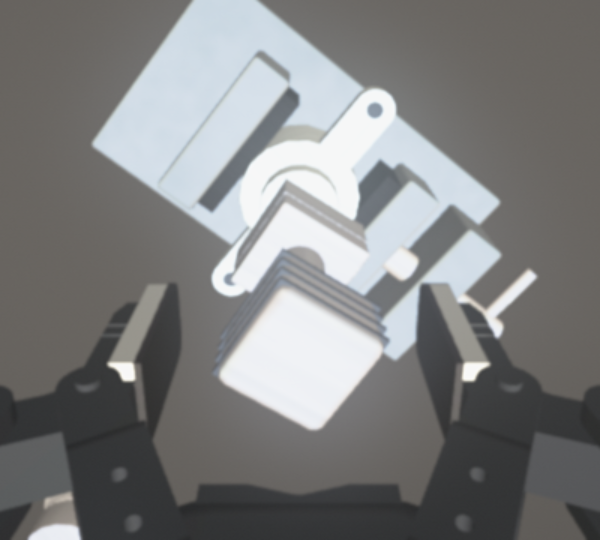

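The wrench stands upright and centred between the open fingers. That was my last picture; I've already gone one over the limit of 10, so I'll use only numbers from here. I'll finish the turn-back and close.

Request:
play_rows --dp '[[0,0,0],[0,0,0],[0,0,0],[0,0,0],[0,0,0]]' --rot '[[0,0,-1],[0,0,-2],[0,0,-3],[0,0,-4],[0,0,-5]]'

```text
clock: 14.28
eef_pos: [507.4, -154.7, 130.8]
tcp_rot: [3.142, -0.0, 2.33]
contact_force: [0.6, -0.6, 0.1]
opening: 0.747
grasp_force: 0.0
```

Request:
play_rows --dp '[[0,0,0],[0,0,0],[0,0,0],[0,0,0],[0,0,0]]' --rot '[[0,0,-1],[0,0,-2],[0,0,-3],[0,0,-4],[0,0,-5]]'

```text
clock: 14.7
eef_pos: [507.3, -154.7, 130.7]
tcp_rot: [3.142, -0.0, 2.854]
contact_force: [-0.5, 0.2, -0.3]
opening: 0.748
grasp_force: 0.0
```

Request:
play_rows --dp '[[0,0,0],[0,0,0]]' --rot '[[0,0,0],[0,0,0]]'

```text
clock: 14.87
eef_pos: [507.4, -154.7, 130.8]
tcp_rot: [3.142, 0.0, 2.847]
contact_force: [-1.1, -0.3, -0.1]
opening: 0.746
grasp_force: 0.0
```

```bash
python3 st.py
python3 - <<'E'
from look import *
from head import head
s,f=look("w8");g=cv2.cvtColor(f["color"],cv2.COLOR_RGB2GRAY)
z=86.5+74
for th in(190,205,215):
    r=head(f,s,z,(319,365),th);R=Ro.from_euler("xyz",s["tcp_rot"]).as_matrix()
    print(th,np.round(r[0],2),np.round(r[1],1),r[2]%90,"tool",(R.T@(np.r_[r[0],z]-s["eef_pos"]))[:2].round(2),"toolyaw%90",np.degrees(s["tcp_rot"][2])%90)
E
```

```text
14.8667 [ 507.39 -154.73  130.79] rpy [3.1415 0.     2.8466] T [-0.021  0.009 -0.018] F [-1.1 -0.3 -0.1] q6 -1.5747 cw deg -7.88 0.017
190 [ 474.2  -145.35] [56.  97.6] 65.05062103271484 tool [34.48 -0.68] toolyaw%90 73.09889533273466
205 [ 474.18 -145.4 ] [55.9 97.3] 64.79537200927734 tool [34.49 -0.73] toolyaw%90 73.09889533273466
215 [ 507.03 -154.25] [28.4 28.9] 70.22770690917969 tool [0.48 0.35] toolyaw%90 73.09889533273466
```

Request:
play_rows --dp '[[0,0,0],[0,0,0],[0,0,0],[0,0,0],[0,0,0]]' --rot '[[0,0,0.4],[0,0,0.4],[0,0,0.4],[0,0,0.4],[0,0,0.4]]' --fingers 0.2 --grip_force 50

```text
clock: 15.33
eef_pos: [507.5, -154.8, 130.9]
tcp_rot: [3.142, 0.0, 2.81]
contact_force: [-0.3, 0.3, 2.4]
opening: 0.347
grasp_force: 53.6
```

```bash
python3 st.py
```

```text
15.3333 [ 507.47 -154.78  130.88] rpy [3.1416e+00 2.0000e-04 2.8095e+00] T [-0.034  0.058 -0.027] F [-0.3  0.3  2.4] q6 -1.5376 cw deg -5.76 -0.002
```

Request:
play_rows --dp '[[0,0,0.001],[0,0,0.002],[0,0,0.003],[0,0,0.004],[0,0,0.004]]' --rot '[[0,0,1.08],[0,0,2.16],[0,0,3.23],[0,0,4.31],[0,0,5.39]]'

```text
clock: 15.75
eef_pos: [507.5, -154.8, 130.7]
tcp_rot: [3.141, 0.0, 2.24]
contact_force: [-0.2, 0.6, 2.0]
opening: 0.344
grasp_force: 53.5
```

Request:
play_rows --dp '[[0,0,0.001],[0,0,0.002],[0,0,0.003],[0,0,0.004],[0,0,0.004]]' --rot '[[0,0,1.08],[0,0,2.16],[0,0,3.23],[0,0,4.31],[0,0,5.39]]'

```text
clock: 16.17
eef_pos: [507.6, -154.7, 130.6]
tcp_rot: [3.141, 0.0, 1.675]
contact_force: [-0.1, 1.0, 1.3]
opening: 0.337
grasp_force: 53.5
```

Request:
play_rows --dp '[[0,0,0.001],[0,0,0.002],[0,0,0.003],[0,0,0.004],[0,0,0.004]]' --rot '[[0,0,1.08],[0,0,2.16],[0,0,3.23],[0,0,4.31],[0,0,5.39]]'

```text
clock: 16.58
eef_pos: [507.7, -154.7, 130.4]
tcp_rot: [3.141, -0.0, 1.111]
contact_force: [0.8, 0.1, 1.7]
opening: 0.346
grasp_force: 53.4
```

Request:
play_rows --dp '[[0,0,0.001],[0,0,0.002],[0,0,0.003],[0,0,0.004],[0,0,0.004]]' --rot '[[0,0,1.08],[0,0,2.16],[0,0,3.23],[0,0,4.31],[0,0,5.39]]'

```text
clock: 17.0
eef_pos: [507.7, -154.8, 130.2]
tcp_rot: [3.141, -0.001, 0.546]
contact_force: [0.6, 0.1, 0.9]
opening: 0.343
grasp_force: 53.3
```

Request:
play_rows --dp '[[0,0,0.001],[0,0,0.002],[0,0,0.003],[0,0,0.004],[0,0,0.004]]' --rot '[[0,0,1.08],[0,0,2.16],[0,0,3.23],[0,0,4.31],[0,0,5.39]]'

```text
clock: 17.42
eef_pos: [507.8, -154.9, 130.1]
tcp_rot: [3.141, -0.001, -0.018]
contact_force: [1.4, 0.1, -0.0]
opening: 0.341
grasp_force: 53.3
```

Request:
play_rows --dp '[[0,0,0.001],[0,0,0.002],[0,0,0.003],[0,0,0.004],[0,0,0.004]]' --rot '[[0,0,1.08],[0,0,2.16],[0,0,3.23],[0,0,4.31],[0,0,5.39]]'

```text
clock: 17.83
eef_pos: [507.8, -154.9, 129.9]
tcp_rot: [-3.141, -0.001, -0.583]
contact_force: [0.5, -1.1, 0.7]
opening: 0.338
grasp_force: 53.3
```

Request:
play_rows --dp '[[0,0,0],[0,0,0]]' --rot '[[0,0,0],[0,0,0]]'

```text
clock: 18.0
eef_pos: [507.7, -154.9, 129.9]
tcp_rot: [-3.141, -0.001, -0.574]
contact_force: [0.2, -1.2, 1.0]
opening: 0.345
grasp_force: 53.3
```

```bash
python3 st.py
```

```text
18.0 [ 507.71 -154.91  129.92] rpy [-3.1415e+00 -7.0000e-04 -5.7350e-01] T [-0.135 -0.22   0.042] F [ 0.2 -1.2  1. ] q6 1.8454 cw deg 188.08 -0.028
```

Request:
play_rows --dp '[[0,0,-0.001],[0,0,-0.002],[0,0,-0.002],[0,0,-0.003],[0,0,-0.004]]' --rot '[[0,0,-0.88],[0,0,-1.77],[0,0,-2.65],[0,0,-3.54],[0,0,-4.42]]'

```text
clock: 18.42
eef_pos: [507.7, -154.8, 130.0]
tcp_rot: [3.142, -0.001, -0.105]
contact_force: [0.9, -1.0, 0.4]
opening: 0.346
grasp_force: 53.4
```

Request:
play_rows --dp '[[0,0,-0.001],[0,0,-0.002],[0,0,-0.002],[0,0,-0.003],[0,0,-0.004]]' --rot '[[0,0,-0.88],[0,0,-1.77],[0,0,-2.65],[0,0,-3.54],[0,0,-4.42]]'

```text
clock: 18.83
eef_pos: [507.6, -154.8, 130.1]
tcp_rot: [3.141, -0.0, 0.357]
contact_force: [1.1, -0.6, 0.4]
opening: 0.344
grasp_force: 53.4
```

Request:
play_rows --dp '[[0,0,-0.001],[0,0,-0.002],[0,0,-0.002],[0,0,-0.003],[0,0,-0.004]]' --rot '[[0,0,-0.88],[0,0,-1.77],[0,0,-2.65],[0,0,-3.54],[0,0,-4.42]]'

```text
clock: 19.25
eef_pos: [507.6, -154.7, 130.3]
tcp_rot: [3.141, -0.0, 0.82]
contact_force: [0.9, 1.0, -0.9]
opening: 0.341
grasp_force: 53.4
```

Request:
play_rows --dp '[[0,0,-0.001],[0,0,-0.002],[0,0,-0.002],[0,0,-0.003],[0,0,-0.004]]' --rot '[[0,0,-0.88],[0,0,-1.77],[0,0,-2.65],[0,0,-3.54],[0,0,-4.42]]'

```text
clock: 19.67
eef_pos: [507.5, -154.7, 130.4]
tcp_rot: [3.141, -0.0, 1.283]
contact_force: [1.4, 0.0, -0.1]
opening: 0.347
grasp_force: 53.4
```

Request:
play_rows --dp '[[0,0,0],[0,0,0]]' --rot '[[0,0,0],[0,0,0]]'

```text
clock: 19.83
eef_pos: [507.5, -154.7, 130.4]
tcp_rot: [3.141, -0.0, 1.274]
contact_force: [1.1, -0.0, 0.1]
opening: 0.342
grasp_force: 53.4
```

```bash
python3 st.py
```

```text
19.8333 [ 507.48 -154.69  130.42] rpy [ 3.1414e+00 -2.0000e-04  1.2740e+00] T [ 0.098 -0.254 -0.027] F [ 1.1 -0.   0.1] q6 -0.0022 cw deg 82.22 0.035
```

Second regrasp, the same way.

Request:
play_rows --dp '[[0,0,0],[0,0,0],[0,0,0],[0,0,0],[0,0,0]]' --rot '[[0,0,0],[0,0,0],[0,0,0],[0,0,0],[0,0,0]]' --fingers 0.75

```text
clock: 20.25
eef_pos: [507.3, -154.8, 130.4]
tcp_rot: [-3.141, 0.0, 1.274]
contact_force: [-0.1, -0.1, 0.5]
opening: 0.752
grasp_force: 0.0
```

Request:
play_rows --dp '[[0,0,0],[0,0,0],[0,0,0],[0,0,0],[0,0,0]]' --rot '[[0,0,-1],[0,0,-2],[0,0,-3],[0,0,-4],[0,0,-5]]'

```text
clock: 20.67
eef_pos: [507.3, -154.8, 130.4]
tcp_rot: [-3.141, -0.0, 1.803]
contact_force: [-0.7, -0.3, 0.2]
opening: 0.751
grasp_force: 0.0
```

Request:
play_rows --dp '[[0,0,0],[0,0,0],[0,0,0],[0,0,0],[0,0,0]]' --rot '[[0,0,-1],[0,0,-2],[0,0,-3],[0,0,-4],[0,0,-5]]'

```text
clock: 21.08
eef_pos: [507.3, -154.8, 130.4]
tcp_rot: [-3.142, -0.0, 2.327]
contact_force: [-0.4, -0.9, 0.3]
opening: 0.752
grasp_force: 0.0
```

Request:
play_rows --dp '[[0,0,0],[0,0,0],[0,0,0],[0,0,0],[0,0,0]]' --rot '[[0,0,-1],[0,0,-2],[0,0,-3],[0,0,-4],[0,0,-4.6]]'

```text
clock: 21.5
eef_pos: [507.3, -154.8, 130.4]
tcp_rot: [-3.142, -0.0, 2.809]
contact_force: [0.6, 0.2, 0.1]
opening: 0.745
grasp_force: 0.0
```

Request:
play_rows --dp '[[0,0,0],[0,0,0]]' --rot '[[0,0,0],[0,0,0]]'

```text
clock: 21.67
eef_pos: [507.3, -154.8, 130.4]
tcp_rot: [-3.142, -0.0, 2.801]
contact_force: [-0.2, 1.1, -0.2]
opening: 0.753
grasp_force: 0.0
```

```bash
python3 st.py
python3 - <<'E'
from look import *
from head import head
s,f=look("w9")
z=86+74
for th in(205,213,218):
    r=head(f,s,z,(319,365),th);R=Ro.from_euler("xyz",s["tcp_rot"]).as_matrix()
    print(th,np.round(r[0],2),np.round(r[1],1),r[2]%90,"tool",(R.T@(np.r_[r[0],z]-s["eef_pos"]))[:2].round(2),"toolyaw%90",np.degrees(s["tcp_rot"][2])%90)
E
```

```text
21.6667 [ 507.3  -154.76  130.39] rpy [-3.1416e+00 -1.0000e-04  2.8010e+00] T [ 0.039  0.033 -0.009] F [-0.2  1.1 -0.2] q6 -1.5291 cw deg -5.27 0.015
205 [ 506.9  -154.18] [28.6 29.4] 70.50277709960938 tool [0.58 0.41] toolyaw%90 70.4854888069734
213 [ 507.08 -154.23] [28.5 29. ] 70.50293731689453 tool [0.39 0.42] toolyaw%90 70.4854888069734
218 [ 507.1  -154.19] [28.2 29. ] 70.50300598144531 tool [0.39 0.47] toolyaw%90 70.4854888069734
```

Request:
play_rows --dp '[[0,0,0],[0,0,0],[0,0,0],[0,0,0],[0,0,0]]' --rot '[[0,0,0],[0,0,0],[0,0,0],[0,0,0],[0,0,0]]' --fingers 0.2 --grip_force 50

```text
clock: 22.13
eef_pos: [507.5, -154.8, 130.5]
tcp_rot: [-3.142, 0.0, 2.803]
contact_force: [0.7, 0.3, 1.6]
opening: 0.345
grasp_force: 53.6
```

Request:
play_rows --dp '[[0,0,0.001],[0,0,0.002],[0,0,0.003],[0,0,0.004],[0,0,0.004]]' --rot '[[0,0,0.96],[0,0,1.92],[0,0,2.88],[0,0,3.84],[0,0,4.8]]'

```text
clock: 22.55
eef_pos: [507.5, -154.8, 130.4]
tcp_rot: [3.141, 0.0, 2.296]
contact_force: [-0.4, 0.3, 2.6]
opening: 0.341
grasp_force: 53.6
```

Request:
play_rows --dp '[[0,0,0.001],[0,0,0.002],[0,0,0.003],[0,0,0.004],[0,0,0.004]]' --rot '[[0,0,0.96],[0,0,1.92],[0,0,2.88],[0,0,3.84],[0,0,4.8]]'

```text
clock: 22.97
eef_pos: [507.6, -154.8, 130.3]
tcp_rot: [3.141, 0.0, 1.793]
contact_force: [-0.2, 1.0, 0.8]
opening: 0.34
grasp_force: 53.6
```

Request:
play_rows --dp '[[0,0,0.001],[0,0,0.002],[0,0,0.003],[0,0,0.004],[0,0,0.004]]' --rot '[[0,0,0.96],[0,0,1.92],[0,0,2.88],[0,0,3.84],[0,0,4.8]]'

```text
clock: 23.38
eef_pos: [507.7, -154.7, 130.1]
tcp_rot: [3.141, -0.0, 1.29]
contact_force: [0.1, 1.4, 1.0]
opening: 0.338
grasp_force: 53.5
```

Request:
play_rows --dp '[[0,0,0.001],[0,0,0.002],[0,0,0.003],[0,0,0.004],[0,0,0.004]]' --rot '[[0,0,0.96],[0,0,1.92],[0,0,2.88],[0,0,3.84],[0,0,4.6]]'

```text
clock: 23.8
eef_pos: [507.8, -154.8, 130.0]
tcp_rot: [3.141, -0.0, 0.808]
contact_force: [1.4, 1.0, 2.5]
opening: 0.341
grasp_force: 53.5
```

```bash
cat > ear.py <<'E'
from look import *
AX=np.array([507.3,-154.5])
f0=load("w3");E0=[ray(f0,u,47,f0) for u in((246.57,233.97),(384.73,234.74))]
def ears(s,f):
    g=cv2.cvtColor(f["color"],cv2.COLOR_RGB2GRAY);out=[]
    for e in E0:
        x,y=np.round(proj(f,e,s)).astype(int)
        if not(20<x<620 and 20<y<460): out.append(None);continue
        k=22;P=g[y-k:y+k+1,x-k:x+k+1];n,l,st,ce=cv2.connectedComponentsWithStats((P<195).astype(np.uint8))
        c=[(i) for i in range(1,n) if 25<st[i,4]<150 and max(st[i,2:4])<17 and min(st[i,:2])>0]
        if not c: out.append(None);continue
        i=min(c,key=lambda i:np.linalg.norm(ce[i]-k))
        p=ray(f,ce[i]+[x-k,y-k],47,s)[:2]-AX;a=e[:2]-AX
        t=np.degrees(np.arctan2(a[1],a[0])-np.arctan2(p[1],p[0]));t=(t+180)%360-180
        out.append((int(st[i,4]),round(t,2),round(np.radians(t)*48,2)))
    return out
if __name__=="__main__":
    T=[];J=[]
    s,f=look(sys.argv[1]);print("ears(area,cw deg,mm)",ears(s,f))
    for i in range(2): t=telemetry.sense();T.append(t["wrist_torque"]);J.append(t["joint_efforts"][5]);optics.grab_frame("wrist")
    T.append(s["wrist_torque"]);J.append(s["joint_efforts"][5])
    print("Tz",np.round([t[2] for t in T],3),"J6",np.round(J,3))
    import st
E
python3 - <<'E'
from ear import *
for n in("w4","w6","w7","w8","w9"):
    f=load(n);print(n,ears(f,f))
E
python3 ear.py e1
```

```text
w4 [(63, np.float64(0.06), np.float64(0.05)), (39, np.float64(-0.46), np.float64(-0.39))]
w6 [(78, np.float64(1.54), np.float64(1.29)), (74, np.float64(1.32), np.float64(1.1))]
w7 [None, (78, np.float64(-0.02), np.float64(-0.02))]
w8 [(66, np.float64(-0.08), np.float64(-0.07)), (61, np.float64(0.19), np.float64(0.16))]
w9 [(69, np.float64(0.0), np.float64(0.0)), (62, np.float64(0.02), np.float64(0.02))]
ears(area,cw deg,mm) [None, (84, np.float64(2.25), np.float64(1.88))]
Tz [0.04  0.034 0.084] J6 [-0.849  1.49  -1.156]
23.95 [ 507.72 -154.8   129.97] rpy [ 3.141e+00 -4.000e-04  8.157e-01] T [ 0.062 -0.169  0.08 ] F [1.1 0.2 1.5] q6 0.4561 cw deg 108.48 -0.036
```

The ear reads 1.9 mm while cutting, as expected. From here I go in small steps and watch it.

Request:
play_rows --dp '[[0,0,0],[0,0,0.001],[0,0,0.001]]' --rot '[[0,0,0.5],[0,0,1.0],[0,0,1.5]]'

```text
clock: 24.2
eef_pos: [507.7, -154.8, 129.9]
tcp_rot: [3.141, -0.0, 0.657]
contact_force: [1.3, 0.6, 1.9]
opening: 0.338
grasp_force: 53.6
```

```bash
python3 ear.py e2
```

```text
ears(area,cw deg,mm) [None, (86, np.float64(2.04), np.float64(1.71))]
Tz [0.021 0.045 0.014] J6 [-0.592  0.952 -1.001]
24.35 [ 507.67 -154.83  129.9 ] rpy [ 3.1411e+00 -4.0000e-04  6.6000e-01] T [ 0.05  -0.189  0.007] F [0.1 0.3 3.3] q6 0.6119 cw deg 117.4 -0.012
```

Request:
play_rows --dp '[[0,0,0],[0,0,0.001],[0,0,0.001]]' --rot '[[0,0,0.3],[0,0,0.6],[0,0,0.8]]'

```text
clock: 24.6
eef_pos: [507.7, -154.8, 129.9]
tcp_rot: [3.141, -0.0, 0.574]
contact_force: [0.4, 0.5, 2.6]
opening: 0.341
grasp_force: 53.6
```

```bash
python3 ear.py e3
```

```text
ears(area,cw deg,mm) [None, (85, np.float64(1.87), np.float64(1.57))]
Tz [0.088 0.085 0.033] J6 [-0.174  0.406 -0.168]
24.75 [ 507.63 -154.83  129.86] rpy [ 3.1412e+00 -4.0000e-04  5.7500e-01] T [ 0.064 -0.265  0.055] F [ 2.2 -0.   2.8] q6 0.6969 cw deg 122.27 -0.001
```

Request:
play_rows --dp '[[0,0,0],[0,0,0.001],[0,0,0.001]]' --rot '[[0,0,0.25],[0,0,0.5],[0,0,0.67]]'

```text
clock: 25.0
eef_pos: [507.6, -154.8, 129.8]
tcp_rot: [3.141, -0.0, 0.503]
contact_force: [0.9, 0.6, 3.1]
opening: 0.342
grasp_force: 53.7
```

```bash
python3 ear.py e4
```

```text
ears(area,cw deg,mm) [None, (87, np.float64(1.89), np.float64(1.58))]
Tz [0.067 0.054 0.076] J6 [-0.139  0.36  -0.149]
25.15 [ 507.55 -154.82  129.77] rpy [ 3.1413e+00 -3.0000e-04  5.0400e-01] T [ 0.035 -0.309  0.006] F [ 1.5 -0.1  3.4] q6 0.7679 cw deg 126.34 -0.004
```

Request:
play_rows --dp '[[0,0,0],[0,0,0.001],[0,0,0.001]]' --rot '[[0,0,0.25],[0,0,0.5],[0,0,0.67]]'

```text
clock: 25.4
eef_pos: [507.6, -154.8, 129.7]
tcp_rot: [3.141, -0.0, 0.432]
contact_force: [1.8, 0.5, 4.5]
opening: 0.343
grasp_force: 53.8
```

```bash
python3 ear.py e5
```

```text
ears(area,cw deg,mm) [None, (87, np.float64(1.82), np.float64(1.53))]
Tz [0.046 0.092 0.014] J6 [-0.134  0.367 -0.152]
25.55 [ 507.53 -154.83  129.74] rpy [ 3.1413e+00 -3.0000e-04  4.3360e-01] T [ 0.034 -0.332  0.055] F [ 1.2 -0.7  4.1] q6 0.8383 cw deg 130.37 -0.006
```

Request:
play_rows --dp '[[0,0,0],[0,0,0],[0,0,0]]' --rot '[[0,0,0.25],[0,0,0.5],[0,0,0.67]]'

```text
clock: 25.8
eef_pos: [507.5, -154.8, 129.7]
tcp_rot: [3.141, -0.0, 0.362]
contact_force: [1.3, 0.4, 4.7]
opening: 0.341
grasp_force: 53.9
```

```bash
python3 ear.py e6|head -1
```

```text
ears(area,cw deg,mm) [None, (87, np.float64(1.87), np.float64(1.57))]
```

Request:
play_rows --dp '[[0,0,0],[0,0,0],[0,0,0]]' --rot '[[0,0,0.25],[0,0,0.5],[0,0,0.67]]'

```text
clock: 26.2
eef_pos: [507.5, -154.8, 129.7]
tcp_rot: [3.141, -0.0, 0.292]
contact_force: [1.5, 0.1, 4.8]
opening: 0.343
grasp_force: 53.9
```

```bash
python3 ear.py e7
```

```text
ears(area,cw deg,mm) [None, (89, np.float64(1.92), np.float64(1.61))]
Tz [0.093 0.067 0.01 ] J6 [-0.132  0.369 -0.153]
26.35 [ 507.44 -154.81  129.66] rpy [ 3.1415e+00 -1.0000e-04  2.9320e-01] T [-0.03  -0.385  0.028] F [ 1.8 -0.1  4.3] q6 0.9787 cw deg 138.41 -0.007
```

Request:
play_rows --dp '[[0,0,0],[0,0,0],[0,0,0]]' --rot '[[0,0,0.25],[0,0,0.5],[0,0,0.67]]'

```text
clock: 26.6
eef_pos: [507.5, -154.8, 129.7]
tcp_rot: [3.141, -0.0, 0.222]
contact_force: [2.6, 0.5, 4.5]
opening: 0.341
grasp_force: 53.9
```

```bash
python3 ear.py e8|head -1
```

```text
ears(area,cw deg,mm) [(68, np.float64(1.9), np.float64(1.59)), (92, np.float64(1.95), np.float64(1.63))]
```

Request:
play_rows --dp '[[0,0,0],[0,0,0],[0,0,0]]' --rot '[[0,0,0.25],[0,0,0.5],[0,0,0.67]]'

```text
clock: 27.0
eef_pos: [507.4, -154.7, 129.7]
tcp_rot: [3.142, -0.0, 0.151]
contact_force: [1.6, -0.4, 4.9]
opening: 0.345
grasp_force: 54.0
```

```bash
python3 ear.py e9
```

```text
ears(area,cw deg,mm) [(71, np.float64(4.3), np.float64(3.61)), (89, np.float64(4.15), np.float64(3.47))]
Tz [0.125 0.069 0.148] J6 [-0.073  0.435 -0.087]
27.15 [ 507.4  -154.74  129.62] rpy [-3.1416 -0.      0.1529] T [ 0.024 -0.446  0.106] F [ 1.8 -0.6  5.9] q6 1.119 cw deg 146.45 -0.007
```

The bottom is met: the ear has jumped to 3.5 mm. About 3° more will firm it up to about 6 mm, well under 12.

Request:
play_rows --dp '[[0,0,0],[0,0,0],[0,0,0],[0,0,0]]' --rot '[[0,0,0.25],[0,0,0.5],[0,0,0.5],[0,0,0.5]]'

```text
clock: 27.48
eef_pos: [507.4, -154.7, 129.6]
tcp_rot: [-3.142, -0.0, 0.101]
contact_force: [1.9, -0.5, 4.1]
opening: 0.345
grasp_force: 54.0
```

```bash
python3 ear.py e10
```

```text
ears(area,cw deg,mm) [(71, np.float64(6.08), np.float64(5.1)), (90, np.float64(5.86), np.float64(4.91))]
Tz [0.188 0.2   0.169] J6 [0.172 0.157 0.255]
27.6333 [ 507.37 -154.73  129.62] rpy [-3.1415  0.      0.1011] T [ 0.059 -0.468  0.151] F [3.5 0.2 4.6] q6 1.1708 cw deg 149.42 0.001
```

The ear is at 5 mm with about 0.18 N m: firmly on the bottom. I'll ease off the spring-back, open and retreat.

Request:
play_rows --dp '[[0,0,0],[0,0,0],[0,0,0]]' --rot '[[0,0,-0.3],[0,0,-0.6],[0,0,-0.6]]'

```text
clock: 27.88
eef_pos: [507.4, -154.7, 129.6]
tcp_rot: [-3.141, -0.0, 0.166]
contact_force: [2.4, 0.4, 5.2]
opening: 0.345
grasp_force: 54.1
```

Request:
play_rows --dp '[[0,0,0],[0,0,0],[0,0,0],[0,0,0],[0,0,0]]' --rot '[[0,0,0],[0,0,0],[0,0,0],[0,0,0],[0,0,0]]' --fingers 0.85

```text
clock: 28.3
eef_pos: [507.0, -154.7, 129.3]
tcp_rot: [-3.141, 0.001, 0.163]
contact_force: [-0.0, 0.4, 0.5]
opening: 0.846
grasp_force: 0.0
```

Request:
play_rows --dp '[[0,0,-0.3],[0,0,-0.8],[0,0,-1.5],[0,0,-2.2],[0,0,-3]]' --rot '[[0,0,0],[0,0,0],[0,0,0],[0,0,0],[0,0,0]]'

```text
clock: 28.72
eef_pos: [506.5, -154.5, 250.0]
tcp_rot: [-3.141, 0.002, 0.162]
contact_force: [0.9, 0.2, -1.1]
opening: 0.847
grasp_force: 0.0
```

Request:
play_rows --dp '[[0,0,0],[0,0,0]]' --rot '[[0,0,0],[0,0,0]]'

```text
clock: 28.88
eef_pos: [508.3, -155.1, 251.3]
tcp_rot: [3.14, -0.003, 0.162]
contact_force: [-0.4, -0.3, 0.2]
opening: 0.852
grasp_force: 0.0
```

```bash
python3 ear.py e11
python3 - <<'E'
from head import *
f=load("e11");s=f;z=85.2+74
p=proj(f,[507.3,-154.5,z],s);print(p)
for th in(200,212,220):
    r=head(f,s,z,tuple(int(v) for v in p),th);print(th,np.round(r[0],1),np.round(r[1],1),r[2]%90)
E
```

```text
ears(area,cw deg,mm) [None, None]
Tz [-0.008 -0.023  0.026] J6 [-0.001 -0.001 -0.   ]
29.0333 [ 506.52 -154.5   248.31] rpy [-3.1406e+00  2.0000e-03  1.6240e-01] T [-0.007 -0.003 -0.013] F [-1.3  0.1 -0.8] q6 1.1095 cw deg 145.91 0.002
[317.58511829 249.26354948]
200 [ 549.  -157.3] [ 76.3 128.2] 64.9499740600586
212 [ 549.1 -157. ] [ 76.2 128.2] 65.79845428466797
220 [ 549.  -157.4] [ 75.7 127.8] 64.30162048339844
```

Run:
```python
from h import *
f=load("e11");s=f;z=85.2+74
g=cv2.cvtColor(f["color"],cv2.COLOR_RGB2GRAY);m=cv2.inRange(cv2.GaussianBlur(g,(3,3),0),222,238)
m=cv2.morphologyEx(m,cv2.MORPH_OPEN,np.ones((9,9)))
n,l,st,ce=cv2.connectedComponentsWithStats(m)
for i in range(1,n): print(st[i],ce[i].round(1),ray(f,ce[i],z,s).round(1))
print(g[225:276:3,318],g[249,290:346:3])
```

```text
[ 284  103  117   83 4028] [345.1 145.1] [ 574.7 -160.   159.2]
[ 312  146   64   58 1321] [344.8 171.9] [ 559.2 -162.8  159.2]
[ 239  191   59   82 2532] [270.1 235.3] [ 511.8 -123.   159.2]
[346 202  21  18 314] [355.6 210.5] [ 536.6 -173.8  159.2]
[299 269  20  15 262] [308.8 275.5] [ 488.1 -151.7  159.2]
[194 246 246 244 245 245 245 245 245 245 245 245 245 244 241 232 232] [225 227 242 245 245 245 245 245 245 245 245 246 246 246 246 246 243 176
 138]
```

The head shows as a bright square about 48 px wide centred near (317,248), where an upright wrench on the tap should appear. Handing in.

```bash
python3 -c "
from rig import r
print(r.sign_off())"
```

```text
the job is handed in; nothing more can be done
None
```

The tap was worked ½ forward, ¼ back, ½ forward, ¼ back, then forward onto the bottom of the hole, where I stopped with the ear at about 5 mm and 0.18 N m; the wrench was released standing on the tap and the job handed in at about 29 s, though I viewed 11 pictures, one over the limit of 10.

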